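# Present a loose round lock to the code scanner on its carrying tray

### The job

Lift the tray by its post and carry it to the code scanner with the loose round lock riding free in its lane, squared up to the scanner so that the gap at the middle of the lane is at the scan spot above and in front of the sloping window. Roll the lock to the middle of the lane and keep it still there, whole in the gap, for 6 seconds while its end face is read; then finish while still holding the tray there. Do not touch the lock itself, do not let it run hard into the ends of its lane or come off, do not touch the scanner, and leave the other things on the bench alone.

Things in the scene. Friction and masses are not known exactly. Their poses are not given: they have to be found in the camera images.
- tray: Grey plastic tray, 150 (x) x 270 (y) mm, nominally 0.45 kg, flat on the bench at the start. Origin: centre of its underside; z up; +x is its front, the lane side, which faces the scanner when presented; y runs along the lane. Walls 36 mm high. Key blanks lie fast in pockets on its -x side.
- post_grip (a point): Point to grip on the tray's black square post: 26 x 26 mm, axis at x = -12 mm, y = 0 of the tray, top 140 mm above the underside. This point is on the axis, 118 mm above the underside (22 mm below the top). Close along the tray's y or x; the load's weight hangs nearly below the post. Axes as the tray's.
- lane_mid (a point): Where the lock's centre is when it stands on the middle of the lane (tray x = 42, y = 0, z = 49 mm); axes as the tray's. The lane is a channel along y, 52 mm wide, between end walls (60 mm high) at y = -130 and +130 mm; its floor is crowned along y, radius 1.2 m, highest here, 13 mm above the underside. Its front wall has a gap, 116 mm wide, at the middle.
- lock: Round aluminium van lock, 72 mm diameter, 44 mm thick, nominally 0.32 kg, standing on edge, free to roll along the lane. Origin: its centre; its x is its axis; y, z turn. Starts at rest against the lane's +y end (94 mm from the middle). A positive turn of the tray about its x rolls it to -y: acceleration 6.5 m/s2 per rad of (turn - y/1.24 m); rolling resistance about 0.014 rad.
- scanner: Low code scanner fixed to the bench: black base 150 (x) x 180 (y) x 30 mm, white housing 95 mm high (knobs to 103 mm) whose front slopes at 45 degrees and carries a glass window, 100 mm wide, that looks up and forward. Origin: on the bench below the middle of the base's front edge; its front looks to -x, towards the robot; z up.
- scan_spot (a point): The scan spot, where the lock's centre (and lane_mid) belongs while it is read: above and before the sloping window, 65 mm in front (-x) of the scanner's origin, y = 0, 160 mm above the bench. Axes as the scanner's; squared up, the tray's axes are parallel to them.
- brush: Bystander: flat brush, 170 mm, lying on the bench beside the scanner. Origin at the centre of its underside.
- screwdriver: Bystander: screwdriver, 170 mm, lying on the bench beside the scanner. Origin at the centre of its underside.
- padlock: Bystander: brass padlock, 50 x 28 x 76 mm, standing on the bench. Origin at the centre of its underside.
There are look-alikes about, which are no part of the job. Of the things like the scanner, leave any that is red; of the rest the larger one is meant. There is more than one size of the lock; the one meant has the size given above.

How it is judged:
On the way, in this order (a step that is already met when the one before it is completed fails the run):
1. the tray is lifted clear of the bench with the lock in its lane (height (world z) of tray above 0.04 m and contact force between tray and the fingers above 2 N), for 0.2 s.
2. the lock is kept still in the middle of the lane, at the scan spot, for 6 s (x of tray in the frame of scanner below -0.065 m and contact force between tray and the fingers above 2 N and height (world z) of tray above 0.08 m and y of lock in the frame of tray between -0.022 and 0.022 m and y of lock in the frame of scanner between -0.03 and 0.03 m and x of lock in the frame of scanner between -0.09 and -0.04 m and z of lock in the frame of scanner between 0.135 and 0.185 m and linear speed of lock below 0.06 m/s and angle between the y axis of tray and the y axis of scanner, either way round below 0.15 rad), for 6 s.
At the end, for the whole second after the job is handed in: After the 6 s reading: tray still held, its front to the scanner, over 80 mm up, still, square within 0.18 rad; lock within 50 mm of the lane's middle, 35 mm (depth, height) and 60 mm (sideways) of the spot (x of tray in the frame of scanner below -0.065 m and contact force between tray and the fingers above 2 N and height (world z) of tray above 0.08 m and y of lock in the frame of tray between -0.05 and 0.05 m and y of lock in the frame of scanner between -0.06 and 0.06 m and x of lock in the frame of scanner between -0.1 and -0.03 m and z of lock in the frame of scanner between 0.125 and 0.195 m and angle between the y axis of tray and the y axis of scanner, either way round below 0.18 rad and linear speed of tray below 0.05 m/s); the arm keeps its last pose, push and grip.
It fails at once if the lock comes off its lane or the tray is tipped over (z of lock in the frame of tray above 0.062 m or z of lock in the frame of tray below 0.034 m or x of lock in the frame of tray above 0.055 m or x of lock in the frame of tray below 0.029 m or angle between tray's own z axis and vertical above 0.4 rad).
It fails at once if the lock runs hard into an end wall of the lane (contact force between lock and tray_c22 above 15 N or contact force between lock and tray_c25 above 15 N).
It fails at once if the gripper touches the lock (contact force between lock and the arm above 0.5 N).
It fails at once if the tray or the arm pushes on the scanner (contact force between any of tray, the arm and scanner above 1 N or contact force between lock and scanner above 0.5 N).
It fails at once if a bystander is moved (distance of any of brush, screwdriver, padlock from where it was at the start of the episode above 0.025 m).
It also fails if it takes over 69 s, if anything falls off the work surface, if the arm or the gripper's body presses on something with over 40 N, if the wrist force passes 120 N, or if a joint passes its speed limit or range.

### The arm

A 6-joint arm with a two-finger parallel gripper is mounted at the origin on the work surface. World frame = base frame: x ahead of the robot, y to its left, z up, the work surface at z = 0. Lengths are in m, angles in rad, forces in N, time in s.
With the tool pointing down it reaches from about 0.35 to 0.775 m from the base axis. Payload 5.5 kg.
Tool frame: the origin (TCP) lies midway between the tips of the shut fingers; the grasp point (between the pads) lies 19 mm behind it; z points along the fingers, y is the line along which they close (so a half turn about z gives the same grasp; the last joint's range is limited). The gripper opens to 85 mm and grips with 20 to 120 N. Pads are 22 mm wide; open, the fingers measure 114 mm over their backs; the gripper's body (76 mm by 85 mm) begins 54 mm behind the grasp point. The pads swing forward as they close: fully open they stand 13 mm farther back than shut.
Start: joints at [1.065, 0.313, 0.046, 1.304, 0, 1.431], TCP at [0.206, 0.537, 0.231] pointing down, gripper open.
Joint ranges: [-2.76, 2.76], [-0.86, 1.69], [-1.03, 1.26], [-2.2, 2.34], [-1.47, 1.5], [-3.14, 3.14]. Speed limits (rad/s): [2.57, 2.57, 3.14, 3.14, 3.14, 3.14].

### API

Orientations are given as a unit quaternion [w, x, y, z].
In Python, from workcell import get_state, read_camera, camera_info, hand_in, recognise gives the robot as it stands.
- The arm moves only by the tool arm_command, never from a script. Its argument "moves" is one flat list of numbers, 7 for each row, row after row: the opening, from -1 (shut) to 1 (fully open), then the shift along the tool's x, y, z in mm, then the turn, a rotation vector about the tool's x, y, z in rad. A call has 1 to 8 rows; each row shifts and turns the commanded pose from where the row before left it, along the tool's axes as they then stand; what a row does not reach is not made up. A row lasts 1/8 s, in which the tool goes at most 62.5 mm and 10.7 degrees, less where a joint would pass 70% of its speed; a pose out of reach is approached as far as the arm can. A call with a gripper value outside its range is refused whole. The fingers move at their own pace and stop on an object; "newtons" is the grip in N (left out, the last holds). Time passes only in rows, so rows that do not move let the fingers close. It gives the time, the measured TCP pose, the force, the opening and the grip force at its end, in the units of the state.
- get_state(): the state, without advancing time (a new reading comes with each control period).
- read_camera(name): name is "scene" or "top" or "wrist"; returns (picture, depth): 400x640x3 uint8, blue, green, red; 400x640 float32, m along the optical axis (not along the pixel's ray), 0 where there is no reading.
- camera_info(name): a dict with "fovy" (degrees; the focal length in pixels is half the picture's height over the tangent of half this angle, whatever the lens; pixels are square), "cx", "cy" (the principal point, pixels), "eye" and "orientation" of the camera in the world; the wrist camera has in their place "tool_from_camera" (4x4, takes a point from camera to tool coordinates, whose origin is the TCP and whose axes are the flange's). Camera axes: x right, y down, z forward; pixel columns grow to the right and rows downward; lengths in m; the calibration is good to about 2 mm. A picture is of the moment at which its call begins: read the wrist's pose just before it. camera_info takes no time and is no camera call.
- hand_in(): hands the job in; it is judged then, once.
Trained networks look in the newest picture that a camera, given by its name, has taken for a name from the list of things; names that differ only in an ending like _2 or _b are one class to them, and where a whole thing is asked for, a point or a joint stands for the part that bears it (a point fixed in the world has none). Each returns a list of dicts, best first, with "confidence" (0 to 1); they miss things now and then, are a little off and sometimes report something else, mostly with a low value. They report only what shows in the picture. A call takes as long as a camera call. They do not tell look-alikes from the thing itself.
- recognise(camera, label): "point" ([column, row] in pixels, amid what is visible of it).
The state is a dict: "clock": time; "joint_pos": joint angles; "qvel": joint speeds; "tau": joint torques, N m; "tcp_pos": TCP position; "orientation": TCP orientation; "wrist_force": force on the tool from outside, world axes, zero at the start; "ft_torque": the same for the moment, N m; "finger_gap": finger opening in m; "grip_force": force on a finger pad.
Only numpy, scipy, OpenCV 4.12 (cv2) and the standard library are available. Lean on these libraries where they do the work, as an engineer would, in place of code of your own. Each camera call takes 0.05 s, during which the arm holds its last target. There are 200 camera calls.

## Working session

There is one attempt and no reset: what is moved stays moved. The work goes in short steps, Python scripts to look and compute and a tool call to move; the robot and the scene stay as the last step left them, time stands still between calls to the robot, and variables do not carry over. Pictures are saved under pics/ and viewed, at most 10 in all, crops included, and the job is handed in when it is done.

Besides the shell and the picture viewer there is one more tool, called after ">>>" as name(argument=value, ...) on one line, values as JSON. arm_command: Moves the arm, as the interface text tells. Its arguments: {"type":"object","properties":{"moves":{"type":"array"},"newtons":{"type":"number"}},"required":["moves"]}

```bash
mkdir -p pics
cat > h.py <<'E'
import numpy as np, cv2, json
from workcell import *
from scipy.spatial.transform import Rotation as R
def rot(q): return R.from_quat([q[1],q[2],q[3],q[0]]).as_matrix()
def cam(name):
    s=get_state(); c=camera_info(name); 
    if name=='wrist':
        T=np.eye(4);T[:3,:3]=rot(s['orientation']);T[:3,3]=s['tcp_pos'];T=T@np.array(c['tool_from_camera'])
    else:
        T=np.eye(4);o=np.array(c['orientation']);T[:3,:3]=rot(o) if o.size==4 else o;T[:3,3]=c['eye']
    im,d=read_camera(name); f=200/np.tan(np.radians(c['fovy'])/2)
    return im,d,T,f,c['cx'],c['cy']
def cloud(d,T,f,cx,cy):
    v,u=np.mgrid[:d.shape[0],:d.shape[1]]
    P=np.stack([(u-cx)/f*d,(v-cy)/f*d,d],-1)
    P=P@T[:3,:3].T+T[:3,3]; P[d==0]=np.nan
    return P
E
cat > a.py <<'E'
from h import *
for n in ['top','scene']:
    im,d,T,f,cx,cy=cam(n); cv2.imwrite(f'pics/{n}0.png',im); P=cloud(d,T,f,cx,cy); np.savez(f'{n}0.npz',im=im,P=P,T=T,f=f,c=[cx,cy])
    print(n,T[:3,3].round(3),f,(d==0).mean())
    for l in ['tray','post_grip','lock','scanner','brush','screwdriver','padlock']:
        for r in recognise(n,l):
            p=r['point'];u,v=int(p[0]),int(p[1]);print(l,np.round(p),round(r['confidence'],2),P[v,u].round(3))
s=get_state();print(s['clock'],s['tcp_pos'],s['orientation'])
E
python3 a.py
```

```text
top [0.5   0.064 1.033] 375.167338515277 0.00403125
tray [363. 236.] 0.77 [ 0.455 -0.052  0.141]
post_grip [367. 233.] 0.85 [ 0.461 -0.072  0.046]
lock [323. 228.] 0.97 [0.475 0.042 0.079]
lock [279. 268.] 0.62 [0.374 0.157 0.053]
scanner [239. 201.] 0.88 [0.548 0.25  0.093]
scanner [368. 117.] 0.71 [ 0.759 -0.078  0.083]
scanner [460. 220.] 0.6 [ 0.486 -0.314  0.068]
scanner [444. 135.] 0.6 [ 0.722 -0.294  0.023]
brush [209. 139.] 0.88 [0.724 0.342 0.022]
padlock [167. 186.] 0.76 [0.594 0.448 0.044]
scene [1.081 0.892 1.116] 495.62798744202144 0.004640625
tray [312. 192.] 0.94 [ 0.447 -0.103  0.005]
tray [386. 335.] 0.19 [0.607 0.464 0.057]
post_grip [312. 193.] 0.65 [ 0.452 -0.095  0.009]
lock [380. 224.] 0.65 [0.389 0.171 0.055]
lock [326. 211.] 0.62 [0.501 0.056 0.081]
lock [385. 333.] 0.15 [0.608 0.456 0.061]
scanner [218. 231.] 0.81 [ 0.805 -0.03   0.1  ]
scanner [354. 277.] 0.81 [0.59  0.309 0.103]
scanner [264. 154.] 0.64 [ 0.519 -0.282  0.077]
brush [319. 331.] 0.58 [0.719 0.343 0.017]
screwdriver [210. 192.] 0.46 [ 0.73  -0.27   0.025]
padlock [387. 334.] 0.54 [0.594 0.454 0.039]
0.8 [0.2057013  0.53699226 0.2313488 ] [3.88836807e-05 1.81859561e-01 9.83324511e-01 6.19012357e-05]
```

View pics/top0.png

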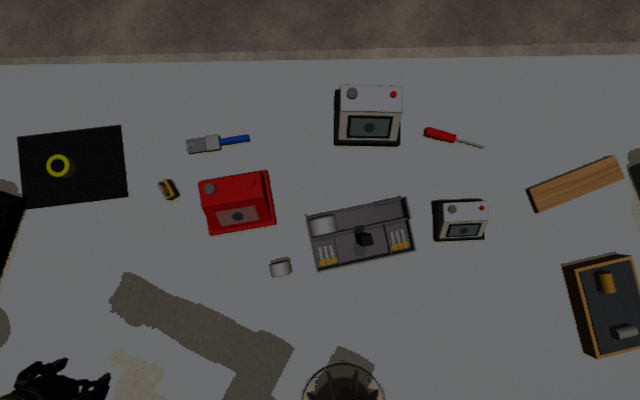

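View pics/scene0.png

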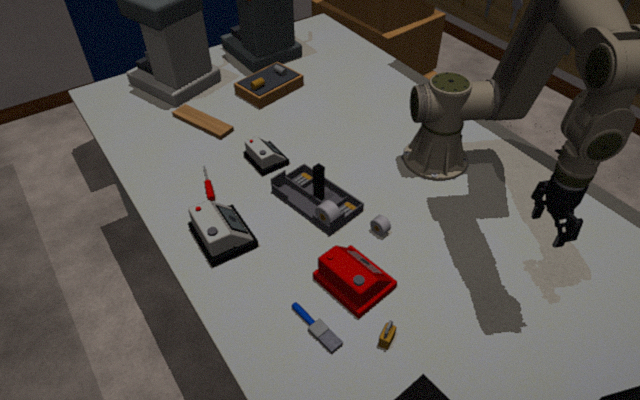

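Large white scanner (368,117) is the target; the red one (239,201) and small white one (460,220) are decoys. The lock in the tray lane is at (323,226), with a smaller loose one at (279,268). Bystanders are the brush (217,142), screwdriver (452,137) and padlock (168,188). Next I'll fit poses.

```bash
cat > b.py <<'E'
from h import *
def rect(M,name):
    M=M.astype(np.float32); r=cv2.minAreaRect((M[:,:2]*1000).astype(np.float32)); print(name,len(M),np.round(r[0],1),np.round(r[1],1),round(r[2],2))
for n in ['top','scene']:
    z=np.load(n+'0.npz'); P=z['P'].reshape(-1,3)
    P=P[~np.isnan(P[:,0])]
    fl=P[(abs(P[:,0]-.5)<.25)&(abs(P[:,1])<.3)&(abs(P[:,2])<.012)]; print(n,'table z',np.median(fl[:,2]))
    def box(c,r,lo,hi): return P[(np.hypot(P[:,0]-c[0],P[:,1]-c[1])<r)&(P[:,2]>lo)&(P[:,2]<hi)]
    rect(box((.45,-.05),.19,.028,.075),'tray'); b=box((.45,-.05),.19,.12,.16); print('post',len(b),b.mean(0).round(4),b.min(0).round(3),b.max(0).round(3)); rect(b,'post')
    rect(box((.74,-.08),.15,.02,.12),'scanner');rect(box((.74,-.08),.15,.06,.12),'housing')
    b=box((.475,.042),.06,.055,.11);print('lock',b.mean(0).round(4),b.min(0).round(3),b.max(0).round(3));rect(b,'lock')
    b=box((.374,.157),.06,.03,.11);rect(b,'small lock');print(b.max(0))
    rect(box((.486,-.314),.11,.02,.12),'small scanner')
T=camera_info('wrist');print(np.round(T['tool_from_camera'],3),T['fovy'])
a=cv2.imread('pics/top0.png')[60:290,190:500]; cv2.imwrite('pics/crop.png',cv2.resize(a,None,fx=2.5,fy=2.5,interpolation=cv2.INTER_CUBIC))
E
python3 b.py
```

```text
top table z 4.485419956012926e-05
tray 951 [455.8 -60.3] [147.3 270.5] 10.66
post 134 [ 0.4462 -0.0606  0.1385] [ 0.431 -0.075  0.12 ] [ 0.46  -0.047  0.144]
post 134 [445.9 -61.6] [25.8 25.9] 10.19
scanner 3942 [772.4 -88.1] [178.9 150.1] 87.76
housing 2640 [783.9 -88.3] [160.1 107.6] 88.79
lock [0.4809 0.0442 0.0728] [0.447 0.004 0.055] [0.507 0.085 0.085]
lock 508 [481.9  43.7] [57.7 75.8] 11.13
small lock 290 [371.1 155.3] [34.7 55.2] 10.04
[0.39188437 0.18293263 0.05939102]
small scanner 2027 [ 487.2 -329.2] [110.3 133.3] 0.88
scene table z 0.0009634242130105442
tray 1112 [455.2 -30.4] [154.2 338.8] 10.04
post 110 [ 0.4533 -0.0588  0.1352] [ 0.435 -0.076  0.12 ] [ 0.467 -0.044  0.148]
post 110 [451.  -60.6] [31.1 32.1] 0.94
scanner 2789 [777.9 -89.4] [186.9 151.3] 87.93
housing 1663 [789.4 -86.8] [166.4 108.8] 87.63
lock [0.4895 0.053  0.0715] [0.449 0.008 0.055] [0.515 0.089 0.089]
lock 350 [487.7  43.9] [62.4 78.5] 12.6
small lock 230 [375.3 156.6] [40.  56.5] 8.39
[0.39783954 0.18651558 0.06065998]
small scanner 930 [ 492.8 -327.5] [112.6 138.2] 0.24
[[ 0.    -0.946 -0.324  0.083]
 [ 1.    -0.     0.    -0.001]
 [-0.    -0.324  0.946 -0.143]
 [ 0.     0.     0.     1.   ]] 63.06567000534801
```

View pics/crop.png

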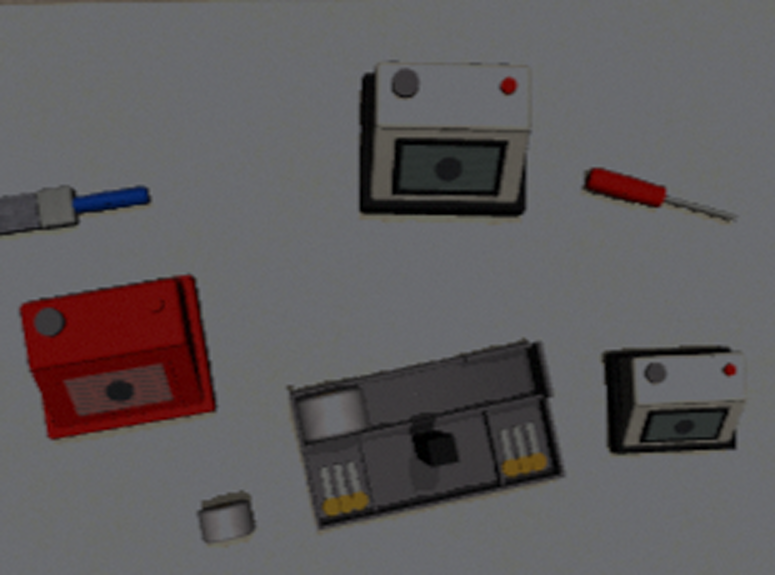

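```bash
cat > plan.py <<'E'
from h import *
# plan straight path from pose (p,Rm) to (p2,R2) in n rows; print rows rounded, follow rounded integration
def down(yaw): # tool y along yaw+90, z down, x = -front
    c,s=np.cos(yaw),np.sin(yaw); return np.array([[-c,-s,0],[-s,c,0],[0,0,-1.]]).T
def plan(p,Rm,way,op):
    p=np.array(p,float);out=[]
    for p2,R2 in way:
        sh=np.round(Rm.T@(np.array(p2)-p)*1000,0); rv=np.round(R.from_matrix(Rm.T@R2).as_rotvec(),3)
        out.append([op,*sh.tolist(),*rv.tolist()])
        p=p+Rm@sh/1000; Rm=Rm@R.from_rotvec(rv).as_matrix()
    return out,p,Rm
def interp(p,Rm,p2,R2,n,ease=True):
    p=np.array(p);p2=np.array(p2);rv=R.from_matrix(Rm.T@R2).as_rotvec();w=[]
    for i in range(1,n+1):
        a=i/n
        if ease: a=10*a**3-15*a**4+6*a**5
        w.append((p+(p2-p)*a,Rm@R.from_rotvec(rv*a).as_matrix()))
    return w
def show(rows):
    for k in range(0,len(rows),8): print(len(rows[k:k+8]),json.dumps([('%g'%x) for r in rows[k:k+8] for x in r]).replace('"',''))
E
python3 - <<'E'
from plan import *
s=get_state();p=s['tcp_pos'];Rm=rot(s['orientation'])
w=interp(p,Rm,[.4465,-.0615,.225],down(np.radians(10.5)),16,False)
r,_,_=plan(p,Rm,w,1);show(r)
E
```

```text
8 [1, -27, -30, 0, 0, 0, -0.034, 1, -27, -30, 1, 0, 0, -0.035, 1, -25, -31, 0, 0, 0, -0.034, 1, -24, -33, 1, 0, 0, -0.034, 1, -24, -33, -0, 0, 0, -0.035, 1, -22, -33, 0, 0, 0, -0.034, 1, -20, -35, 1, 0, 0, -0.034, 1, -20, -35, 0, 0, 0, -0.035]
8 [1, -18, -36, 1, 0, 0, -0.034, 1, -17, -37, -0, 0, 0, -0.034, 1, -16, -37, 0, 0, 0, -0.034, 1, -15, -37, 1, 0, 0, -0.035, 1, -13, -38, 0, 0, 0, -0.034, 1, -12, -39, 1, 0, 0, -0.034, 1, -11, -39, -0, 0, 0, -0.035, 1, -9, -39, 0, 0, 0, -0.034]
```

>>> arm_command(moves=[1,-27,-30,0,0,0,-0.034,1,-27,-30,1,0,0,-0.035,1,-25,-31,0,0,0,-0.034,1,-24,-33,1,0,0,-0.034,1,-24,-33,0,0,0,-0.035,1,-22,-33,0,0,0,-0.034,1,-20,-35,1,0,0,-0.034,1,-20,-35,0,0,0,-0.035], newtons=100)

```text
clock: 1.8
tcp_pos: [0.3264, 0.2367, 0.2285]
orientation: [0.0, 0.045, 0.999, 0.0]
wrist_force: [-0.2, -0.7, -0.3]
finger_gap: 0.0856
grip_force: 0.0
```

>>> arm_command(moves=[1,-18,-36,1,0,0,-0.034,1,-17,-37,0,0,0,-0.034,1,-16,-37,0,0,0,-0.034,1,-15,-37,1,0,0,-0.035,1,-13,-38,0,0,0,-0.034,1,-12,-39,1,0,0,-0.034,1,-11,-39,0,0,0,-0.035,1,-9,-39,0,0,0,-0.034])

```text
clock: 2.8
tcp_pos: [0.4466, -0.063, 0.2255]
orientation: [0.0, -0.092, 0.996, -0.0]
wrist_force: [0.2, 0.5, 0.4]
finger_gap: 0.0853
grip_force: 0.0
```

```bash
cat > c.py <<'E'
from plan import *
s=get_state();print(s['clock'],np.round(s['tcp_pos'],4),s['orientation'],np.round(s['joint_pos'],2),s['wrist_force'])
im,d,T,f,cx,cy=cam('wrist');P=cloud(d,T,f,cx,cy);cv2.imwrite('pics/w1.png',im);np.savez('w1.npz',P=P,im=im)
P=P.reshape(-1,3);P=P[~np.isnan(P[:,0])]
b=P[(np.hypot(P[:,0]-.4465,P[:,1]+.0615)<.04)&(P[:,2]>.125)&(P[:,2]<.155)]
t=np.median(b[:,2]);print('post top',t);b=b[abs(b[:,2]-t)<.006]
print(cv2.minAreaRect((b[:,:2]*1000).astype(np.float32)),b.mean(0))
E
python3 c.py
```

```text
2.8 [ 0.4466 -0.063   0.2255] [ 3.58229385e-04 -9.18888064e-02  9.95769209e-01 -3.03264525e-05] [-0.32  0.08 -0.26  1.23  0.   -0.5 ] [0.23253025 0.5129214  0.37091542]
post top 0.1407272792456088
((446.7662048339844, -61.053688049316406), (26.160263061523438, 25.926856994628906), 11.255836486816406) [ 0.44590549 -0.06123642  0.14064279]
```

View pics/w1.png

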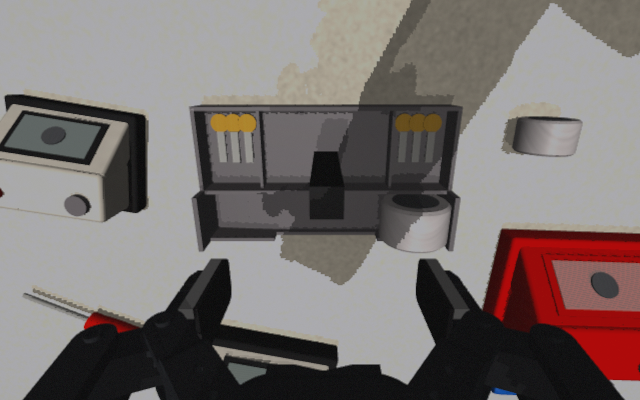

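>>> arm_command(moves=[1,0,2,20,0,0,-0.004,1,0,0,30,0,0,0,1,0,0,30,0,0,0,1,0,0,25,0,0,0,1,0,0,15,0,0,0,1,0,0,6,0,0,0,1,0,0,0,0,0,0])

```text
clock: 3.72
tcp_pos: [0.4457, -0.0596, 0.0993]
orientation: [-0.0, -0.093, 0.996, 0.0]
wrist_force: [0.2, 0.1, 0.3]
finger_gap: 0.0855
grip_force: 0.0
```

>>> arm_command(moves=[-1,0,0,0,0,0,0,-1,0,0,0,0,0,0,-1,0,0,0,0,0,0,-1,0,0,0,0,0,0,-1,0,0,0,0,0,0,-1,0,0,0,0,0,0], newtons=40)

```text
clock: 4.47
tcp_pos: [0.4462, -0.0601, 0.0998]
orientation: [0.0, -0.093, 0.996, -0.0]
wrist_force: [-0.5, -2.4, 6.0]
finger_gap: 0.026
grip_force: 40.7
```

>>> arm_command(moves=[-1,0,0,0,0,0,0,-1,0,0,0,0,0,0], newtons=110)

```text
clock: 4.72
tcp_pos: [0.4463, -0.0601, 0.1]
orientation: [0.001, -0.093, 0.996, -0.0]
wrist_force: [-1.3, -1.7, 7.0]
finger_gap: 0.0247
grip_force: 108.9
```

```bash
sed -i "s/w1/w2/g" c.py; python3 c.py
```

```text
4.725 [ 0.4463 -0.0601  0.1   ] [ 5.97654684e-04 -9.33749242e-02  9.95630730e-01 -4.65618443e-04] [-0.31  0.16 -0.49  0.92 -0.   -0.5 ] [-1.26251196 -1.67483018  6.95606961]
post top 0.1410430124694471
((446.4794616699219, -61.61637496948242), (29.126564025878906, 75.66224670410156), 11.242243766784668) [ 0.44316866 -0.06119948  0.14103154]
```

View pics/w2.png

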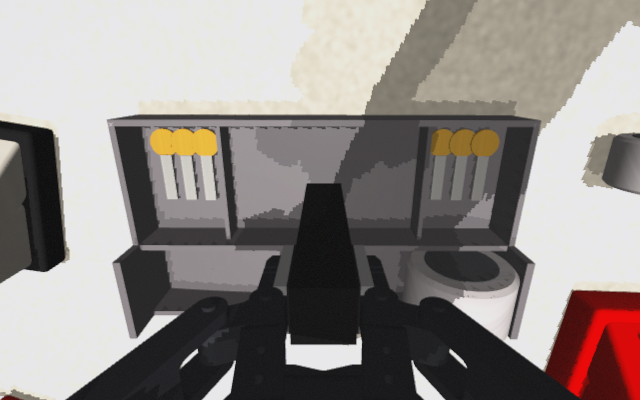

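Run:
```python
from plan import *
s=get_state();p=s['tcp_pos'];Rm=down(np.radians(10.7))
w=interp(p,Rm,[p[0],p[1],.212],Rm,8)
r,p,Rm=plan(p,Rm,w,-1);show(r)
w=interp(p,Rm,[.580,-.081,.212],down(np.radians(-2)),16)
r,p,Rm=plan(p,Rm,w,-1);show(r)
```

```text
8 [-1, 0, 0, -2, 0, 0, 0, -1, 0, 0, -10, 0, 0, 0, -1, 0, 0, -19, 0, 0, 0, -1, 0, 0, -25, 0, 0, 0, -1, 0, 0, -25, 0, 0, 0, -1, 0, 0, -19, 0, 0, 0, -1, 0, 0, -10, 0, 0, 0, -1, 0, 0, -2, 0, 0, 0]
8 [-1, -0, -0, -0, 0, 0, 0, -1, -2, -1, -0, 0, 0, 0.004, -1, -4, -1, -0, 0, 0, 0.007, -1, -7, -3, -0, 0, 0, 0.012, -1, -10, -3, -0, 0, 0, 0.017, -1, -12, -4, -0, 0, 0, 0.021, -1, -14, -4, -0, 0, 0, 0.024, -1, -16, -4, -0, 0, 0, 0.026]
8 [-1, -15, -3, -0, 0, 0, 0.026, -1, -14, -3, -0, 0, 0, 0.024, -1, -13, -3, -0, 0, 0, 0.021, -1, -10, -1, -0, 0, 0, 0.017, -1, -8, -1, -0, 0, 0, 0.012, -1, -4, -1, -0, 0, 0, 0.007, -1, -2, -0, -0, 0, 0, 0.003, -1, -0, -0, -0, 0, 0, 0.001]
```

>>> arm_command(moves=[-1,0,0,-2,0,0,0,-1,0,0,-10,0,0,0,-1,0,0,-19,0,0,0,-1,0,0,-25,0,0,0,-1,0,0,-25,0,0,0,-1,0,0,-19,0,0,0,-1,0,0,-10,0,0,0,-1,0,0,-2,0,0,0])

```text
clock: 5.78
tcp_pos: [0.4457, -0.0596, 0.2114]
orientation: [-0.0, -0.093, 0.996, 0.0]
wrist_force: [-0.2, 0.2, -7.9]
finger_gap: 0.0246
grip_force: 108.8
```

```bash
cat > m.py <<'E'
# measure the tray from the wrist camera: wall-top planes; and lock from scene+top, in tool/tray frame
from plan import *
s=get_state();p=np.array(s['tcp_pos']);Rt=rot(s['orientation']);t0=s['clock']
print('t',round(t0,3),'tcp',p.round(4),'tooly',Rt[:,1].round(4),'toolz',Rt[:,2].round(4),'F',np.round(s['wrist_force'],1),'M',np.round(s['ft_torque'],2),'grip',round(s['grip_force']),)
# tray frame assuming rigid nominal grasp: x=-toolx, y=tooly, z=-toolz ; origin
A=np.stack([-Rt[:,0],Rt[:,1],-Rt[:,2]],1); g=p-Rt[:,2]*.019; o=g+A@np.array([.012,0,-.118])
for n in ['scene','top','wrist']:
    im,d,T,f,cx,cy=cam(n);P=cloud(d,T,f,cx,cy);np.savez('last_%s.npz'%n,P=P,im=im)
    Q=((P-o)@A); q=Q.reshape(-1,3);q=q[~np.isnan(q[:,0])]
    b=q[(q[:,0]>.018)&(q[:,0]<.068)&(abs(q[:,1])<.127)&(q[:,2]>.064)&(q[:,2]<.105)]
    if len(b)>5: print(n,'lock',len(b),'y',np.median(b[:,1]).round(4),((b[:,1].min()+b[:,1].max())/2).round(4),b[:,1].min().round(3),b[:,1].max().round(3),'ztop',np.percentile(b[:,2],95).round(4))
    if n!='scene':
        b=q[(q[:,0]<-.03)&(q[:,0]>-.09)&(abs(q[:,1])<.15)&(q[:,2]>-.02)&(q[:,2]<.06)]
        # back wall top
        w=b[(abs(b[:,0]+.073)<.006)&(b[:,2]>.025)]
        if len(w)>20: c=np.polyfit(w[:,1],w[:,2],1);print(n,'back wall top tilt about x',c[0].round(4),'z',c[1].round(4),len(w))
E
python3 m.py
```

```text
t 5.775 tcp [ 0.4457 -0.0596  0.2114] tooly [-1.862e-01  9.825e-01  2.000e-04] toolz [-1.e-04  2.e-04 -1.e+00] F [-0.2  0.2 -7.9] M [-0.3   0.08  0.  ] grip 109
scene lock 246 y 0.1022 0.0951 0.064 0.126 ztop 0.0825
top lock 505 y 0.0932 0.0934 0.063 0.124 ztop 0.0807
top back wall top tilt about x 0.0036 z 0.0332 127
wrist lock 3435 y 0.0954 0.0929 0.063 0.123 ztop 0.0805
wrist back wall top tilt about x -0.0031 z 0.0342 3663
```

>>> arm_command(moves=[-1,0,0,0,0,0,0,-1,-2,-1,0,0,0,0.004,-1,-4,-1,0,0,0,0.007,-1,-7,-3,0,0,0,0.012,-1,-10,-3,0,0,0,0.017,-1,-12,-4,0,0,0,0.021,-1,-14,-4,0,0,0,0.024,-1,-16,-4,0,0,0,0.026])

```text
clock: 6.92
tcp_pos: [0.5142, -0.0705, 0.2112]
orientation: [0.0, -0.037, 0.999, 0.0]
wrist_force: [0.7, -0.4, -7.7]
finger_gap: 0.0248
grip_force: 108.7
```

>>> arm_command(moves=[-1,-15,-3,0,0,0,0.026,-1,-14,-3,0,0,0,0.024,-1,-13,-3,0,0,0,0.021,-1,-10,-1,0,0,0,0.017,-1,-8,-1,0,0,0,0.012,-1,-4,-1,0,0,0,0.007,-1,-2,0,0,0,0,0.003,-1,0,0,0,0,0,0])

```text
clock: 7.92
tcp_pos: [0.5792, -0.0803, 0.2113]
orientation: [-0.0, 0.017, 1.0, 0.0]
wrist_force: [0.9, 0.3, -8.1]
finger_gap: 0.025
grip_force: 108.7
```

```bash
python3 m.py
python3 - <<'E'
import numpy as np,cv2
z=np.load('last_scene.npz');im=z['im'];cv2.imwrite('pics/s2.png',cv2.resize(im[110:310,130:430],None,fx=2.5,fy=2.5))
P=z['P'].reshape(-1,3);P=P[~np.isnan(P[:,0])]
b=P[(np.hypot(P[:,0]-.775,P[:,1]+.088)<.15)&(P[:,2]>.02)&(P[:,2]<.085)&(P[:,0]>.68)]
print(cv2.minAreaRect((b[:,:2]*1000).astype(np.float32)))
E
```

```text
t 7.925 tcp [ 0.5792 -0.0803  0.2113] tooly [3.380e-02 9.994e-01 2.000e-04] toolz [-2.e-04  2.e-04 -1.e+00] F [ 0.9  0.3 -8.1] M [-0.25  0.2  -0.02] grip 109
scene lock 257 y 0.1042 0.097 0.069 0.125 ztop 0.0825
top lock 502 y 0.0932 0.0923 0.062 0.122 ztop 0.0809
top back wall top tilt about x -0.0075 z 0.0346 136
wrist lock 3494 y 0.0951 0.0928 0.062 0.124 ztop 0.0812
wrist back wall top tilt about x -0.0019 z 0.0347 3703
((777.2451171875, -87.67897033691406), (183.61444091796875, 151.2881317138672), 87.68475341796875)
```

View pics/s2.png

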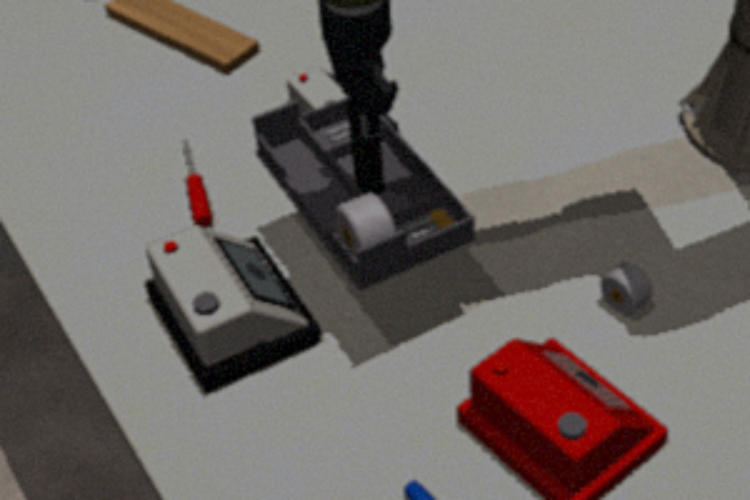

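```bash
cat > sim.py <<'E'
import numpy as np, itertools
def sim(th0,ths,y0,v0=0,a=6.5,mu=.014,off=0,lag=.08,extra=1.5,wall=.094):
    dt=.005;y,v,th=y0,v0,th0;out=[];prev=th0;cmd=list(ths)+[ths[-1]]*int(extra*8)
    for c in cmd:
        for i in range(25):
            t=prev+(c-prev)*(i+1)/25; th+=(t-th)*dt/lag
            drive=-a*(th+off-y/1.24)
            if abs(v)<1e-4 and abs(drive)<a*mu: v=0
            else:
                s=np.sign(v) if abs(v)>=1e-4 else np.sign(drive)
                nv=v+(drive-a*mu*s)*dt
                v=0 if (v*nv<0) else nv
            y+=v*dt
            if y>wall: y=wall;v=min(v,0)
        prev=c;out.append((y,v))
    return np.array(out)
SC=list(itertools.product([6.,7.],[.010,.018],[-.004,.004],[.04,.12]))
def search(th0,y0,yt,sgn=1,v0=0,wall=.094):
    best=[]
    base=y0/1.24
    for k in np.arange(.02,.09,.005):
        for nk in range(1,7):
            for br in np.arange(-.02,.021,.01):
              for nb in range(0,5,2):
                ths=[base+sgn*k]*nk+[yt/1.24-sgn*br]*nb+[yt/1.24]
                ths[:0]=[th0+(ths[0]-th0)/2]
                o=sim(th0,ths,y0,v0,wall=wall)
                if abs(o[-1,0]-yt)>.012 or abs(o[-1,1])>1e-3: continue
                e=[sim(th0,ths,y0,v0,*s,wall=wall)[-1] for s in SC]; e=np.array(e)
                best.append((np.abs(e[:,0]-yt).max()+.3*np.abs(e[:,1]).max(),np.round(ths,4).tolist(),e[:,0].min().round(3),e[:,0].max().round(3),np.abs(o[:,1]).max().round(3)))
    best.sort(key=lambda b:b[0]); return best[:3]
if __name__=='__main__':
    for yt in (.05,.03,.0):
        print(yt);[print(b) for b in search(0,.094,yt)]
E
python3 sim.py
```

```text
0.05
(np.float64(0.8279770407206568), [0.0804, 0.1608, 0.1608, 0.0403], np.float64(-0.437), np.float64(0.094), np.float64(0.082))
(np.float64(0.8279770407206568), [0.0804, 0.1608, 0.1608, 0.0403], np.float64(-0.437), np.float64(0.094), np.float64(0.082))
(np.float64(0.8279770407206568), [0.0804, 0.1608, 0.1608, 0.0403], np.float64(-0.437), np.float64(0.094), np.float64(0.082))
0.03
(np.float64(1.187754120589506), [0.0729, 0.1458, 0.1458, 0.1458, 0.0242], np.float64(-0.667), np.float64(0.094), np.float64(0.11))
(np.float64(1.187754120589506), [0.0729, 0.1458, 0.1458, 0.1458, 0.0242], np.float64(-0.667), np.float64(0.094), np.float64(0.11))
(np.float64(1.187754120589506), [0.0729, 0.1458, 0.1458, 0.1458, 0.0242], np.float64(-0.667), np.float64(0.094), np.float64(0.11))
0.0
(np.float64(2.1799640891180223), [0.0779, 0.1558, 0.1558, 0.1558, 0.02, 0.02, 0.0], np.float64(-1.278), np.float64(0.094), np.float64(0.135))
(np.float64(2.4370153207211027), [0.0804, 0.1608, 0.1608, 0.1608, 0.01, 0.01, 0.0], np.float64(-1.428), np.float64(0.094), np.float64(0.146))
(np.float64(2.7551474798918845), [0.0679, 0.1358, 0.1358, 0.1358, 0.1358, 0.01, 0.01, 0.0], np.float64(-1.615), np.float64(0.094), np.float64(0.135))
```

>>> arm_command(moves=[-1,0,-2,0,-0.04,0,0,-1,0,-2,0,-0.04,0,0,-1,0,-2,0,-0.04,0,0,-1,0,0,0,0,0,0,-1,0,1,0,0.02,0,0])

```text
clock: 8.7
tcp_pos: [0.5791, -0.0857, 0.2111]
orientation: [0.001, 0.017, 0.999, 0.049]
wrist_force: [0.3, -0.5, -7.0]
finger_gap: 0.0248
grip_force: 108.8
```

```bash
cat > k.py <<'E'
from h import *
from sim import sim
def meas(n=4,names=('top',)):
    r={}
    for i in range(n):
        for nm in names:
            s=get_state();p=np.array(s['tcp_pos']);Rt=rot(s['orientation'])
            A=np.stack([-Rt[:,0],Rt[:,1],-Rt[:,2]],1);o=p-Rt[:,2]*.019+A@np.array([.012,0,-.118])
            im,d,T,f,cx,cy=cam(nm);q=((cloud(d,T,f,cx,cy)-o)@A).reshape(-1,3);q=q[~np.isnan(q[:,0])]
            b=q[(q[:,0]>.02)&(q[:,0]<.064)&(abs(q[:,1])<.124)&(q[:,2]>.066)&(q[:,2]<.1)]
            # circle centre with known radius
            yc=b[:,1].mean()
            for _ in range(10):
                zc=np.median(b[:,2]-np.sqrt(np.maximum(.036**2-(b[:,1]-yc)**2,0)))
                yy=b[:,1]; yc+=np.mean((yy-yc)*(1-.036/np.hypot(yy-yc,b[:,2]-zc)))*2
            r.setdefault(nm,[]).append((s['clock'],b[:,1].mean(),(np.percentile(b[:,1],2)+np.percentile(b[:,1],98))/2,len(b)))
    s=get_state();Rt=rot(s['orientation']);th=np.arcsin(Rt[2,1])
    print('t',round(s['clock'],3),'tilt',th.round(4),'tcp',np.round(s['tcp_pos'],4),'yaw',np.degrees(np.arctan2(-Rt[0,1],Rt[1,1])).round(2))
    for nm in r:
        a=np.array(r[nm]);print(nm,'mean',a[:,1].round(4),'mid',a[:,2].round(4),a[-1,3]); 
        if n>1: c=np.polyfit(a[:,0]-s['clock'],(a[:,1]+a[:,2])/2,1);print('  now y %.4f v %.4f'%(c[1],c[0]))
if __name__=='__main__':
    import sys; meas(int(sys.argv[1]) if len(sys.argv)>1 else 4,tuple(sys.argv[2:]) or ('top',))
E
python3 k.py 3 top wrist
```

```text
t 9.0 tilt 0.1 tcp [ 0.5792 -0.0849  0.2113] yaw -1.89
top mean [0.0815 0.0732 0.0639] mid [0.0797 0.0716 0.0624] 487.0
  now y 0.0546 v -0.0872
wrist mean [0.0766 0.0692 0.0623] mid [0.0755 0.0688 0.0633] 1458.0
  now y 0.0594 v -0.0662
```

Run:
```python
from sim import *
S=list(itertools.product([6.,7.],[.011,.017],[-.004,.004],[.05,.1]))
for ths in ([.03,-.02,-.02,0],[.02,-.03,-.03,-.01],[.0,-.05,-.04,-.01],[.0,-.03,-.03,-.0,0],[.0,-.03,-.03,-.02,0]):
    for v0,y0 in ((-.09,.056),(-.08,.058),(-.1,.054)):
        o=sim(.1,ths,y0,v0,extra=.375);e=np.array([sim(.1,ths,y0,v0,*s,extra=.375)[-1] for s in S])
        print(ths,v0,o.round(3).tolist()[len(ths)-2:],e[:,0].min().round(3),e[:,0].max().round(3),e[:,1].min().round(3),e[:,1].max().round(3))
```

```text
[0.03, -0.02, -0.02, 0] -0.09 [[0.017, -0.079], [0.009, -0.049], [0.004, -0.03], [0.001, -0.016], [-0.0, -0.005]] -0.039 0.028 -0.114 0.024
[0.03, -0.02, -0.02, 0] -0.08 [[0.024, -0.061], [0.018, -0.025], [0.017, -0.0], [0.017, 0.0], [0.017, 0.0]] -0.014 0.046 -0.055 0.062
[0.03, -0.02, -0.02, 0] -0.1 [[0.01, -0.097], [-0.001, -0.073], [-0.009, -0.061], [-0.016, -0.057], [-0.024, -0.059]] -0.064 0.013 -0.173 0.0
[0.02, -0.03, -0.03, -0.01] -0.09 [[0.019, -0.062], [0.014, -0.022], [0.013, 0.002], [0.014, 0.008], [0.015, 0.014]] -0.015 0.048 -0.037 0.09
[0.02, -0.03, -0.03, -0.01] -0.08 [[0.026, -0.044], [0.023, 0.001], [0.025, 0.016], [0.028, 0.031], [0.032, 0.047]] 0.007 0.067 0.001 0.134
[0.02, -0.03, -0.03, -0.01] -0.1 [[0.012, -0.081], [0.004, -0.046], [0.0, -0.022], [-0.001, -0.002], [-0.001, 0.0]] -0.04 0.029 -0.092 0.05
[0.0, -0.05, -0.04, -0.01] -0.09 [[0.023, -0.031], [0.023, 0.012], [0.025, 0.029], [0.03, 0.045], [0.037, 0.064]] 0.01 0.076 0.005 0.164
[0.0, -0.05, -0.04, -0.01] -0.08 [[0.03, -0.012], [0.032, 0.027], [0.037, 0.052], [0.045, 0.076], [0.056, 0.106]] 0.027 0.094
[... 277 characters left out ...]
69 -0.024 0.123
[0.0, -0.03, -0.03, -0.0, 0] -0.08 [[0.029, 0.009], [0.031, 0.023], [0.034, 0.033], [0.039, 0.046], [0.046, 0.062]] 0.016 0.094 0.0 0.185
[0.0, -0.03, -0.03, -0.0, 0] -0.1 [[0.01, -0.027], [0.008, -0.004], [0.008, 0.0], [0.008, 0.0], [0.008, 0.0]] -0.037 0.044 -0.091 0.067
[0.0, -0.03, -0.03, -0.02, 0] -0.09 [[0.019, 0.0], [0.021, 0.016], [0.023, 0.023], [0.026, 0.028], [0.03, 0.035]] -0.0 0.078 -0.002 0.152
[0.0, -0.03, -0.03, -0.02, 0] -0.08 [[0.029, 0.012], [0.032, 0.035], [0.037, 0.05], [0.044, 0.065], [0.054, 0.086]] 0.018 0.094 0.0 0.152
[0.0, -0.03, -0.03, -0.02, 0] -0.1 [[0.01, -0.023], [0.009, 0.001], [0.009, 0.0], [0.009, 0.0], [0.009, 0.0]] -0.03 0.054 -0.067 0.096
```

>>> arm_command(moves=[-1,0,4,0,0.08,0,0,-1,0,2.5,0,0.05,0,0,-1,0,0,0,0,0,0,-1,0,-2,0,-0.04,0,0])

```text
clock: 9.5
tcp_pos: [0.5793, -0.0798, 0.2117]
orientation: [0.0, 0.016, 1.0, 0.006]
wrist_force: [0.1, 0.5, -6.5]
finger_gap: 0.0249
grip_force: 109.2
```

```bash
python3 k.py 4 top
```

```text
t 9.7 tilt 0.0102 tcp [ 0.5793 -0.0814  0.2115] yaw -2.0
top mean [0.0118 0.0113 0.0104 0.0098] mid [0.0064 0.0056 0.0049 0.0047] 320.0
  now y 0.0065 v -0.0126
```

>>> arm_command(moves=[-1,0,0,0,0.004,0,0,-1,0,0,0,0,0,0])

```text
clock: 9.95
tcp_pos: [0.5793, -0.0807, 0.2117]
orientation: [0.0, 0.017, 1.0, 0.003]
wrist_force: [-0.7, 0.3, -7.2]
finger_gap: 0.0248
grip_force: 109.2
```

```bash
python3 k.py 4 top scene
python3 - <<'E'
from h import *
im,d,T,f,cx,cy=cam('scene');cv2.imwrite('pics/s3.png',cv2.resize(im[110:310,130:430],None,fx=2.5,fy=2.5))
E
```

```text
t 10.35 tilt 0.0061 tcp [ 0.5793 -0.0808  0.2117] yaw -1.93
top mean [ 0.0037  0.0015 -0.0012 -0.0044] mid [-0.0008 -0.0034 -0.0054 -0.0073] 131.0
  now y -0.0082 v -0.0243
scene mean [-0.0017 -0.0055 -0.0103 -0.0148] mid [-0.0062 -0.0109 -0.0153 -0.0194] 198.0
  now y -0.0193 v -0.0441
```

View pics/s3.png

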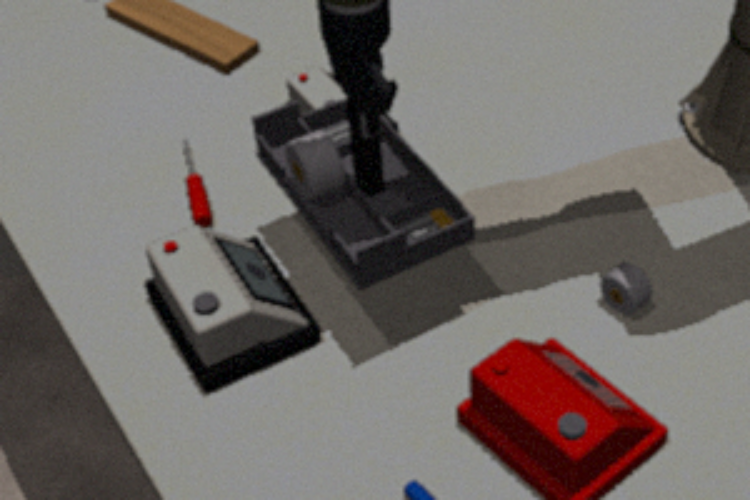

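```bash
cat > k2.py <<'E'
from h import *
from scipy.optimize import minimize_scalar
def sdf(q,y,x0=.042):
    zc=.049-y*y/2.48
    r=np.hypot(q[:,1]-y,q[:,2]-zc)-.036; a=abs(q[:,0]-x0)-.022
    return np.where((r>0)&(a>0),np.hypot(r,a),np.maximum(r,a))
def one(nm):
    s=get_state();p=np.array(s['tcp_pos']);Rt=rot(s['orientation'])
    A=np.stack([-Rt[:,0],Rt[:,1],-Rt[:,2]],1);o=p-Rt[:,2]*.019+A@np.array([.012,0,-.118])
    im,d,T,f,cx,cy=cam(nm);q=((cloud(d,T,f,cx,cy)-o)@A).reshape(-1,3);q=q[~np.isnan(q[:,0])]
    b=q[(q[:,0]>.014)&(q[:,0]<.072)&(abs(q[:,1])<.124)&(q[:,2]>.048)&(q[:,2]<.095)]
    # empty walls etc. excluded by height; robust fit
    g=np.arange(-.1,.1,.002);cost=lambda y:np.minimum(abs(sdf(b,y)),.012).mean()
    y=g[np.argmin([cost(t) for t in g])]
    y=minimize_scalar(cost,bounds=(y-.003,y+.003),method='bounded').x
    return s['clock'],y,cost(y),len(b)
def meas(n,names):
    r={k:[] for k in names}
    for i in range(n):
        for nm in names: r[nm].append(one(nm))
    s=get_state();Rt=rot(s['orientation'])
    print('t',round(s['clock'],3),'tilt',np.arcsin(Rt[2,1]).round(4),'tcp',np.round(s['tcp_pos'],4),'yaw',np.degrees(np.arctan2(-Rt[0,1],Rt[1,1])).round(2))
    for nm in r:
        a=np.array(r[nm]);print(nm,a[:,1].round(4),'res',a[-1,2].round(4),int(a[-1,3]))
        if n>1: c=np.polyfit(a[:,0]-s['clock'],a[:,1],1);print('  now y %.4f v %.4f'%(c[1],c[0]))
if __name__=='__main__':
    import sys; meas(int(sys.argv[1]),tuple(sys.argv[2:]))
E
python3 k2.py 1 top scene
python3 - <<'E'
import numpy as np,json
from h import *
# check estimator on the stored frames taken at tray pose with lock at +0.094
import k2
for nm in ('top','scene','wrist'):
    P=np.load('last_%s.npz'%nm)['P'];p=np.array([.5792,-.0803,.2113]);ty=np.array([.0338,.9994,0.]);tz=np.array([0,0,-1.]);tx=np.cross(ty,tz)
    A=np.stack([-tx,ty,-tz],1);o=p-tz*.019+A@np.array([.012,0,-.118]);q=((P-o)@A).reshape(-1,3);q=q[~np.isnan(q[:,0])]
    b=q[(q[:,0]>.014)&(q[:,0]<.072)&(abs(q[:,1])<.124)&(q[:,2]>.048)&(q[:,2]<.095)]
    g=np.arange(.07,.11,.001);c=[np.minimum(abs(k2.sdf(b,t)),.012).mean() for t in g];print(nm,g[np.argmin(c)],min(c))
E
```

```text
t 10.5 tilt 0.0062 tcp [ 0.5793 -0.0808  0.2117] yaw -1.94
top [-0.0326] res 0.0009 118
scene [-0.0357] res 0.0022 368
top 0.09300000000000003 0.0013921202757783632
scene 0.09100000000000003 0.0022748341111833627
wrist 0.09400000000000003 0.0006427051802586444
```

```bash
cat > opt.py <<'E'
from sim import *
import sys
# usage: th0 y0 v0 yt nrows ; search 4-row sequences; target at end: y=yt, v=0 with th neutral
def opt(th0,y0,v0,yt,rows=5,off=.004,mu=.011):
    best=[]
    for A in np.arange(-.16,.161,.01):
        for B in np.arange(-.16,.161,.01):
            if abs(A-th0)>.14: continue
            for n1 in (1,2,3):
              ths=[A]*n1+[B]*(rows-1-n1)+[round(yt/1.24-off,3)]
              o=sim(th0,ths,y0,v0,mu=mu,off=off,extra=.25,wall=.094)
              best.append((abs(o[-1,0]-yt)+.5*abs(o[-1,1])+.02*abs(A)+.01*abs(B-A)+.02*abs(B),np.round(ths,3).tolist(),o.round(3).tolist()))
    best.sort(key=lambda b:b[0]);return best[:3]
if __name__=='__main__':
    a=[float(x) for x in sys.argv[1:5]];
    for b in opt(*a,rows=int(sys.argv[5])):
        e=np.array([sim(a[0],b[1],a[1],a[2],*s,extra=.25)[-1] for s in itertools.product([6.,7.],[.008,.014],[-.001,.008],[.05,.1])])
        print(b,'Y',e[:,0].min().round(3),e[:,0].max().round(3),'V',e[:,1].min().round(3),e[:,1].max().round(3))
E
for yt in -.05 -.035 ; do python3 opt.py .006 -.038 -.063 $yt 5; done
```

```text
(np.float64(0.0036668349591397853), [-0.1, -0.1, -0.1, -0.02, -0.044], [[-0.047, -0.072], [-0.054, -0.038], [-0.056, 0.005], [-0.054, 0.024], [-0.051, 0.012], [-0.05, 0.001], [-0.05, 0.0]]) Y -0.066 -0.019 V -0.016 0.079
(np.float64(0.004260159786026539), [-0.12, -0.12, -0.03, -0.03, -0.044], [[-0.047, -0.068], [-0.053, -0.022], [-0.052, 0.015], [-0.051, 0.009], [-0.05, 0.0], [-0.05, 0.0], [-0.05, 0.0]]) Y -0.064 -0.021 V -0.022 0.066
(np.float64(0.004765463405050679), [-0.13, -0.13, -0.01, -0.01, -0.044], [[-0.047, -0.067], [-0.052, -0.014], [-0.051, 0.022], [-0.049, 0.007], [-0.049, -0.005], [-0.049, -0.001], [-0.049, 0.0]]) Y -0.066 -0.023 V -0.04 0.053
(np.float64(0.006885016023185403), [-0.13, -0.13, -0.13, 0.09, -0.032], [[-0.047, -0.067], [-0.052, -0.014], [-0.05, 0.044], [-0.042, 0.069], [-0.036, 0.021], [-0.035, 0.0], [-0.035, 0.0]]) Y -0.058 0.0 V -0.044 0.086
(np.float64(0.0070086461384692295), [-0.12, -0.12, -0.12, 0.03, -0.032], [[-0.047, -0.068], [-0.053, -0.022], [-0.052, 0.03], [-0.046, 0.057], [-0.04, 0.031], [-0.037, 0.014], [-0.036, 0.002]]) Y -0.059 -0.0 V -0.028 0.102
(np.float64(0.007633823771729969), [-0.13, -0.13, -0.13, 0.08, -0.032], [[-0.047, -0.067], [-0.052, -0.014], [-0.05, 0.044], [-0.042, 0.071], [-0.036, 0.027], [-0.034, 0.005], [-0.034, 0.0]]) Y -0.057 0.004 V -0.037 0.098
```

>>> arm_command(moves=[-1,0,6,0,0.126,0,0,-1,0,0,0,0,0,0,-1,0,-3.5,0,-0.07,0,0,-1,0,0,0,-0.006,0,0])

```text
clock: 11.0
tcp_pos: [0.5795, -0.0796, 0.2123]
orientation: [-0.0, 0.018, 1.0, -0.022]
wrist_force: [0.6, -0.5, -7.2]
finger_gap: 0.0248
grip_force: 110.7
```

```bash
python3 k2.py 4 top
```

```text
t 11.2 tilt -0.044 tcp [ 0.5793 -0.0785  0.212 ] yaw -1.96
top [-0.039  -0.0365 -0.0348 -0.0328] res 0.0005 19
  now y -0.0308 v 0.0403
```

```bash
python3 opt.py -.044 -.031 .042 0 5;python3 opt.py -.044 -.031 .042 -.006 4
python3 - <<'E'
from sim import *
for ths in ([-.02,-.02,0,0],[-.03,-.02,0,0],[-.02,-.01,0,0],[-.02,0,0,0]):
  for off in (0,.004,.008):
    for mu in (.008,.012): print(ths,off,mu,sim(-.044,ths,-.031,.042,mu=mu,off=off,extra=.25).round(3)[[1,3,5]].tolist())
E
```

```text
(np.float64(0.002890028824935456), [-0.05, -0.05, 0.03, 0.03, -0.004], [[-0.025, 0.048], [-0.019, 0.061], [-0.01, 0.066], [-0.004, 0.04], [-0.001, 0.01], [-0.0, 0.0], [-0.0, 0.0]]) Y -0.019 0.032 V -0.03 0.084
(np.float64(0.0035186930239952735), [-0.04, -0.04, 0.01, 0.01, -0.004], [[-0.025, 0.046], [-0.019, 0.053], [-0.012, 0.054], [-0.007, 0.037], [-0.003, 0.018], [-0.002, 0.005], [-0.002, 0.0]]) Y -0.019 0.032 V -0.019 0.094
(np.float64(0.0036697603552497448), [-0.08, 0.01, 0.01, 0.01, -0.004], [[-0.025, 0.053], [-0.017, 0.07], [-0.009, 0.056], [-0.004, 0.035], [-0.0, 0.016], [0.001, 0.005], [0.001, 0.0]]) Y -0.015 0.035 V -0.013 0.097
(np.float64(0.0027555969544922993), [-0.05, 0.0, 0.0, -0.009], [[-0.025, 0.048], [-0.019, 0.052], [-0.013, 0.039], [-0.01, 0.022], [-0.008, 0.011], [-0.007, 0.001]]) Y -0.018 0.016 V -0.002 0.074
(np.float64(0.003237033877794015), [-0.04, -0.04, 0.04, -0.009], [[-0.025, 0.046], [-0.019, 0.053], [-0.013, 0.049], [-0.008, 0.021], [-0.007, 0.005], [-0.007, 0.0]]) Y -0.019 0.016 V -0.013 0.067
(np.float64(0.0036486843701403976), [-0.06, 0.01, 0.01, -0.00
[... 1415 characters left out ...]
-0.021, 0.033], [-0.017, -0.001], [-0.018, -0.01]]
[-0.02, -0.01, 0, 0] 0.008 0.008 [[-0.021, 0.033], [-0.017, -0.002], [-0.02, -0.025]]
[-0.02, -0.01, 0, 0] 0.008 0.012 [[-0.022, 0.026], [-0.02, -0.006], [-0.024, -0.027]]
[-0.02, 0, 0, 0] 0 0.008 [[-0.019, 0.045], [-0.011, 0.018], [-0.01, 0.0]]
[-0.02, 0, 0, 0] 0 0.012 [[-0.02, 0.038], [-0.015, 0.002], [-0.015, -0.0]]
[-0.02, 0, 0, 0] 0.004 0.008 [[-0.02, 0.038], [-0.015, 0.002], [-0.017, -0.013]]
[-0.02, 0, 0, 0] 0.004 0.012 [[-0.021, 0.031], [-0.018, -0.003], [-0.02, -0.014]]
[-0.02, 0, 0, 0] 0.008 0.008 [[-0.021, 0.031], [-0.018, -0.006], [-0.023, -0.033]]
[-0.02, 0, 0, 0] 0.008 0.012 [[-0.022, 0.024], [-0.021, -0.009], [-0.026, -0.033]]
```

>>> arm_command(moves=[-1,0,-0.7,0,-0.014,0,0,-1,0,-0.5,0,-0.01,0,0,-1,0,-1,0,-0.02,0,0,-1,0,0.4,0,0.008,0,0])

```text
clock: 11.7
tcp_pos: [0.5793, -0.0808, 0.2121]
orientation: [-0.0, 0.017, 1.0, -0.004]
wrist_force: [-1.0, -0.7, -7.0]
finger_gap: 0.0249
grip_force: 110.7
```

```bash
python3 k2.py 3 top scene
```

```text
t 12.0 tilt -0.008 tcp [ 0.5794 -0.08    0.2122] yaw -1.92
top [-0.0122 -0.0119 -0.0115] res 0.0012 278
  now y -0.0112 v 0.0034
scene [-0.0119 -0.0113 -0.0107] res 0.0023 380
  now y -0.0105 v 0.0056
```

>>> arm_command(moves=[-1,0,0,0,0,0,0,-1,0,0,0,0,0,0])

```text
clock: 12.25
tcp_pos: [0.5793, -0.0801, 0.2122]
orientation: [-0.0, 0.017, 1.0, -0.004]
wrist_force: [0.1, 0.0, -7.3]
finger_gap: 0.0245
grip_force: 110.7
```

```bash
python3 k2.py 3 top scene
```

```text
t 12.55 tilt -0.0079 tcp [ 0.5794 -0.0801  0.2122] yaw -1.94
top [-0.0115 -0.0115 -0.0115] res 0.0011 275
  now y -0.0114 v 0.0003
scene [-0.0111 -0.0111 -0.0112] res 0.0023 378
  now y -0.0112 v -0.0005
```

>>> arm_command(moves=[-1,0,0,0,0,0,0,-1,0,0,0,0,0,0,-1,0,0,0,0,0,0,-1,0,0,0,0,0,0,-1,0,0,0,0,0,0,-1,0,0,0,0,0,0,-1,0,0,0,0,0,0,-1,0,0,0,0,0,0])

```text
clock: 13.55
tcp_pos: [0.5793, -0.0802, 0.2122]
orientation: [-0.0, 0.017, 1.0, -0.004]
wrist_force: [0.8, 0.1, -7.8]
finger_gap: 0.0247
grip_force: 110.7
```

>>> arm_command(moves=[-1,0,0,0,0,0,0,-1,0,0,0,0,0,0,-1,0,0,0,0,0,0,-1,0,0,0,0,0,0,-1,0,0,0,0,0,0,-1,0,0,0,0,0,0,-1,0,0,0,0,0,0,-1,0,0,0,0,0,0])

```text
clock: 14.55
tcp_pos: [0.5794, -0.0801, 0.2122]
orientation: [-0.0, 0.017, 1.0, -0.004]
wrist_force: [-0.2, -0.1, -7.5]
finger_gap: 0.0248
grip_force: 110.7
```

>>> arm_command(moves=[-1,0,0,0,0,0,0,-1,0,0,0,0,0,0,-1,0,0,0,0,0,0,-1,0,0,0,0,0,0,-1,0,0,0,0,0,0,-1,0,0,0,0,0,0,-1,0,0,0,0,0,0,-1,0,0,0,0,0,0])

```text
clock: 15.55
tcp_pos: [0.5793, -0.0801, 0.2122]
orientation: [-0.0, 0.017, 1.0, -0.004]
wrist_force: [0.6, -0.5, -8.0]
finger_gap: 0.0246
grip_force: 110.7
```

```bash
python3 k2.py 1 top scene
```

```text
t 15.65 tilt -0.0079 tcp [ 0.5793 -0.0802  0.2122] yaw -1.94
top [-0.0116] res 0.0011 271
scene [-0.0109] res 0.0023 377
```

>>> arm_command(moves=[-1,0,0,0,0,0,0,-1,0,0,0,0,0,0,-1,0,0,0,0,0,0,-1,0,0,0,0,0,0,-1,0,0,0,0,0,0,-1,0,0,0,0,0,0,-1,0,0,0,0,0,0,-1,0,0,0,0,0,0])

```text
clock: 16.65
tcp_pos: [0.5794, -0.0801, 0.2122]
orientation: [-0.0, 0.017, 1.0, -0.004]
wrist_force: [0.2, 0.4, -8.2]
finger_gap: 0.0244
grip_force: 110.7
```

>>> arm_command(moves=[-1,0,0,0,0,0,0,-1,0,0,0,0,0,0,-1,0,0,0,0,0,0,-1,0,0,0,0,0,0,-1,0,0,0,0,0,0,-1,0,0,0,0,0,0,-1,0,0,0,0,0,0,-1,0,0,0,0,0,0])

```text
clock: 17.65
tcp_pos: [0.5794, -0.0801, 0.2122]
orientation: [-0.0, 0.017, 1.0, -0.004]
wrist_force: [0.0, -0.2, -7.4]
finger_gap: 0.0247
grip_force: 110.7
```

>>> arm_command(moves=[-1,0,0,0,0,0,0,-1,0,0,0,0,0,0,-1,0,0,0,0,0,0,-1,0,0,0,0,0,0,-1,0,0,0,0,0,0,-1,0,0,0,0,0,0,-1,0,0,0,0,0,0,-1,0,0,0,0,0,0])

```text
clock: 18.65
tcp_pos: [0.5793, -0.0801, 0.2122]
orientation: [-0.0, 0.017, 1.0, -0.004]
wrist_force: [-0.1, 0.2, -8.1]
finger_gap: 0.0247
grip_force: 110.7
```

>>> arm_command(moves=[-1,0,0,0,0,0,0,-1,0,0,0,0,0,0,-1,0,0,0,0,0,0,-1,0,0,0,0,0,0,-1,0,0,0,0,0,0,-1,0,0,0,0,0,0,-1,0,0,0,0,0,0,-1,0,0,0,0,0,0])

```text
clock: 19.65
tcp_pos: [0.5793, -0.0801, 0.2122]
orientation: [-0.0, 0.017, 1.0, -0.004]
wrist_force: [-0.3, 0.2, -7.2]
finger_gap: 0.0249
grip_force: 110.7
```

```bash
python3 k2.py 2 top scene
python3 - <<'E'
from h import *
im,d,T,f,cx,cy=cam('scene');cv2.imwrite('pics/s4.png',cv2.resize(im[110:310,130:430],None,fx=2.5,fy=2.5))
E
```

```text
t 19.85 tilt -0.0079 tcp [ 0.5793 -0.0801  0.2122] yaw -1.94
top [-0.0114 -0.0115] res 0.0011 275
  now y -0.0115 v -0.0006
scene [-0.0108 -0.0119] res 0.0023 374
  now y -0.0124 v -0.0108
```

View pics/s4.png

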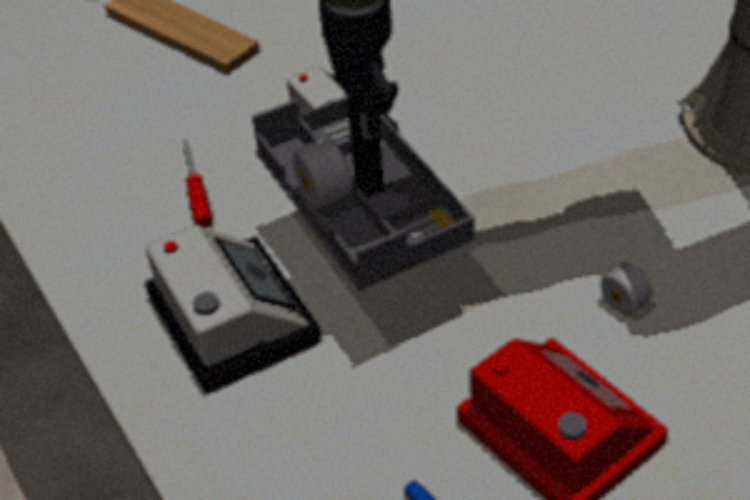

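The lock stands in the gap at about (320,172). It has stayed still at y ≈ -11.5 mm for over 7 s, so I'm handing in.

```bash
python3 -c "from workcell import *; print(hand_in())"
```

```text
the job is handed in; nothing more can be done
None
```

The job is handed in: the tray is held square at the scan spot, and by my camera measurements the lock lay still about 11 mm from mid-lane, whole in the gap, for over 7 s; the hand-in returned no verdict.

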